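# Wedge the assembly board level

### The job

The hinged assembly board on the bench sags at its free edge, the one away from the robot: pick up the tapered pine wedge, lay it flat on the bench and push it thin end first, square on, under the middle of that edge. Keep pushing until the board is level and pinched tight up against the stop bar, so that it cannot rattle, but do not force it. Leave the wedge there, and do not knock the stand or the other things on the bench.

Things in the scene. Friction and masses are not known exactly. Their poses are not given: they have to be found in the camera images.
- station: Fixed pine stand, 310 mm wide (its y), 294 mm deep. Origin on the bench (up to 2.5 mm above or below it: the stand's height varies and all on it goes along), under the middle of the board's free edge. x: level, roughly towards the robot, under the board, the way the wedge is pushed; y along the free edge; z up
- edge (a point): Where the middle of the underside of the board's free edge will be once the board is level: 26 mm above the stand's origin; axes as the stand. Directly above is a wooden stop bar, x 2 to 32 mm, its underside 24 mm above this point; the level board meets it and goes no higher
- rail (a point): Middle of the stand's clamp rail, a wooden bar 30 mm deep (x), 30 mm high, 260 mm long (y), 57 mm outside (-x of) the free edge, 155 mm above the stand's origin, open below. Its posts stand at its ends, 130 to 155 mm either side. An upright gripper does not fit beneath it: tilt the tool 30 to 45 degrees, fingers pointing down and along the stand's +x, in under the rail
- board: Slatted pine board of the stand, 200 mm deep, 240 mm wide, 24 mm thick, about 0.6 kg (give or take a third), hinged along its edge nearest the robot. Origin: middle of its free edge at half thickness, 38 mm above the stand's origin when level. x towards the hinge; its z is upright when level. At first its free edge hangs low by 0.078 rad (underside about 10 mm above the bench)
- wedge: The pine wedge itself; origin at the centre of its underside, x along its length towards the thin end, y across, z up. About 110 g. Wood grips wood (friction about 0.6), so it stays where it is pushed. The board's own weight presses on it with 2 to 4 N; tight is over 8 N, forced is over 60 N
- wedge_center (a point): Middle of the wedge's length and width, 10.5 mm above its underside; axes as the wedge. Pine wedge 150 mm long, 44 mm wide, 6 mm thick at the thin end, 36 mm at the thick end (rises 1 in 5), lying on its flat underside left or right of the stand; a plain look-alike 32 mm thick all along lies on the other side
- wedge_tip (a point): Middle of the wedge's thin end, 75 mm from its centre point, 3 mm above its underside; axes as the wedge. Sliding in under the sagging board takes a push of 3 to 10 N; once the board meets the stop bar the push climbs steeply, some 20 N per mm; 16 to 22 N is tight. It ends 85 to 115 mm under the board, the rest of the wedge sticking out
- offcut: Straight pine offcut 150 x 44 x 32 mm, not tapered, not needed; origin at the centre of its underside, x along it
- tape: Roll of tape lying flat, 90 mm across, 24 mm high, not needed; origin at the centre of its underside
- screwdriver: Screwdriver lying on the bench, right of the place in front of the stand, not needed
- hammer: Hammer lying to the right of the stand, not needed
- carton: Cardboard carton of screws 100 x 80 x 70 mm to the left of the stand, not needed
- can: Upright can, 60 mm across, 170 mm high, to the right, farthest from the robot, not needed
Mind the look-alikes: they are no part of the job. What is shaped like the wedge but black, red or yellow is not meant.

How it is judged:
By the outcome, as a careful person would: the job done as asked, in the order asked, and still so for the second after the job is handed in, with the robot touching nothing.
It also fails if it takes over 59 s, if anything falls off the work surface, if the arm or the gripper's body presses on something with over 40 N, if the wrist force passes 120 N, or if a joint passes its speed limit or range.

### The arm

A 6-joint arm with a two-finger parallel gripper is mounted at the origin on the work surface. World frame = base frame: x ahead of the robot, y to its left, z up, the work surface at z = 0. Lengths are in m, angles in rad, forces in N, time in s.
With the tool pointing down it reaches from about 0.275 to 0.875 m from the base axis. Payload 12.5 kg.
Tool frame: the origin (TCP) lies on the front face of the gripper's body, between the roots of the fingers; the fingertips stand ctrl.tcp_to_tips ahead of it and the grasp point (between the pads) lies 54 mm ahead of it (ctrl.tcp_to_tips is the distance from the TCP to the fingertips, in m); z points along the fingers, y is the line along which they close (so a half turn about z gives the same grasp; the last joint's range is limited). The gripper opens to 85 mm and grips with 20 to 120 N. Pads are 22 mm wide; open, the fingers measure 114 mm over their backs; the gripper's body (76 mm by 85 mm) begins 54 mm behind the grasp point. The pads swing forward as they close: fully open they stand 13 mm farther back than shut.
Start: joints at [1.201, 0.351, 1.652, -0, 1.139, -0.085], TCP at [0.154, 0.528, 0.304] pointing down, gripper open.
Joint ranges: [-2.75, 2.75], [-0.79, 2.1], [0.01, 2.65], [-1.57, 4.71], [0.07, 3.14], [-2.87, 2.87]. Speed limits (rad/s): [2.22, 2.22, 2.79, 3.14, 3.14, 3.14].

### API

Orientations are given as a unit quaternion [x, y, z, w].
In Python, from station import ctrl, kin, viewer, ticket gives the robot as it stands. The module is installed in compiled form; this text tells all that it offers. Calls block until the motion is done:
- ctrl.goto(position, orientation): joint-space move of the TCP to a pose.
- ctrl.move_straight(position, feed=0.15, frame=None, stop_force=None): straight line of the TCP; frame=None keeps the orientation; feed is the mean speed in m/s. With stop_force (N) it stops when the force on the tool has changed by that much, and returns True; else False.
- ctrl.goto_joints(angles): joint-space move.
- ctrl.gripper_to(opening, newtons=None): finger opening in m; newtons is the grip in N (None keeps the last); returns when the fingers have stopped.
- ctrl.wait(seconds).
- kin.ik(position, orientation): joint angles nearest the present ones, or None.
- viewer.grab_frame(name): name is "scene" or "top"; returns the picture (400x640x3 uint8, red, green, blue); there is no depth.
- viewer.get_calibration(name): a dict with "fov_y" (degrees; the focal length in pixels is half the picture's height over the tangent of half this angle, whatever the lens; pixels are square), "cx", "cy" (the principal point, pixels), "position" and "orientation" of the camera in the world. Camera axes: x right, y up, looking along -z (the intrinsics and any distortion apply to the point x, -y, -z); pixel columns grow to the right and rows downward; lengths in m; the calibration is good to about 2 mm. A picture is of the moment at which its call begins. get_calibration takes no time and is no camera call.
A pose or a line that the arm cannot do raises ctrl.MotionError and nothing moves.
- ticket.close_job(): hands the job in; it is judged then, once.
Trained networks look in the newest picture that a camera, given by its name, has taken for a name from the list of things; names that differ only in an ending like _2 or _b are one class to them, and where a whole thing is asked for, a point or a joint stands for the part that bears it (a point fixed in the world has none). Each returns a list of dicts, best first, with "score" (0 to 1); they miss things now and then, are a little off and sometimes report something else, mostly with a low value. They report only what shows in the picture. A call takes as long as a camera call. They do not tell look-alikes from the thing itself.
- viewer.find_in(camera, thing): "location" ([x, y, z] in m, in world coordinates, good to about 4 mm: the middle of the surface that is visible of it).
- viewer.trace(camera, thing): "mask" (400x640 bool, what is visible of it).
Readings, each from a call of its own:
- ctrl.current_t(): time.
- ctrl.current_joint_pos(): joint angles.
- ctrl.current_joint_vel(): joint speeds.
- ctrl.current_joint_torque(): joint torques, N m.
- ctrl.current_tcp_pos(): TCP position.
- ctrl.current_eef_rot(): TCP orientation.
- ctrl.current_ft_force(): force on the tool from outside, world axes, zero at the start.
- ctrl.current_ft_torque(): the same for the moment, N m.
- ctrl.current_gripper_width(): finger opening in m.
- ctrl.current_finger_force(): force on a finger pad.
Only numpy, scipy, OpenCV 4.12 (cv2) and the standard library are available. Lean on these libraries where they do the work, as an engineer would, in place of code of your own. Each camera call takes 0.05 s, during which the arm holds its last target. There are 200 camera calls.

## Working session

There is one attempt and no reset: what is moved stays moved. The work goes in short steps, each a Python script; the robot and the scene stay as the last script left them, time stands still between calls to the robot, and variables do not carry over. Pictures are saved under pics/ and viewed, at most 10 in all, crops included, and the job is handed in when it is done.

```bash
mkdir -p pics; ls; python3 - <<'E'
from station import ctrl,kin,viewer
import cv2,numpy as np
ims=[]
for n in("scene","top"):
    im=viewer.grab_frame(n); cv2.imwrite(f"pics/{n}0.png",im[:,:,::-1])
    print(n,viewer.get_calibration(n))
    for t in("wedge","offcut","board","station","rail","tape","carton","can","hammer","screwdriver"):
        print(t,[(np.round(d["location"],3).tolist(),round(d["score"],2)) for d in viewer.find_in(n,t)][:4])
print(ctrl.tcp_to_tips,ctrl.current_t(),ctrl.current_eef_rot())
E
```

```text
pics
scene {'fov_y': 48.00861521716974, 'cx': 326.3134943018104, 'cy': 201.29688129463312, 'position': array([1.48063263, 0.01718749, 1.10014908]), 'orientation': array([0.26095927, 0.27224958, 0.68357933, 0.62489978])}
wedge [([0.346, -0.492, 0.017], 0.95), ([0.458, -0.328, 0.015], 0.75), ([0.262, -0.28, 0.014], 0.58), ([0.805, -0.082, 0.021], 0.55)]
offcut [([0.454, 0.362, 0.036], 0.59), ([0.728, 0.337, 0.071], 0.15)]
board [([0.313, -0.011, 0.039], 0.81), ([0.457, 0.359, 0.033], 0.52)]
station [([0.416, -0.014, 0.055], 0.56)]
rail [([0.418, -0.02, 0.05], 0.88)]
tape [([0.646, 0.188, 0.021], 0.61)]
carton [([0.727, 0.337, 0.073], 0.63)]
can [([0.743, -0.318, 0.123], 0.9)]
hammer [([0.7, -0.459, 0.019], 0.96), ([0.73, 0.34, 0.07], 0.47), ([0.455, 0.361, 0.032], 0.2), ([0.635, -0.183, 0.022], 0.15)]
screwdriver [([0.639, -0.179, 0.023], 0.8)]
top {'fov_y': 53.25826963654349, 'cx': 323.4606558259979, 'cy': 200.55127269611083, 'position': array([ 0.37545199, -0.04227983,  1.29765743]), 'orientation': array([ 0.04349084, -0.04334345, -0.70403023,  0.70751066])}
wedge [([0.334, -0.482, 0.026], 0.97), ([0.25, -0.284, 0.023], 0.91), ([0.791, -0.086, 0.019], 0.81), ([0.435, -0.332, 0.019], 0.62)]
offcut [([0.439, 0.358, 0.036], 0.78)]
board [([0.314, -0.014, 0.04], 0.93), ([0.35, -0.014, 0.045], 0.61), ([0.662, -0.454, 0.026], 0.42)]
station [([0.346, -0.014, 0.044], 0.62)]
rail [([0.346, -0.011, 0.05], 0.79)]
tape [([0.632, 0.183, 0.025], 0.62), ([0.661, -0.46, 0.024], 0.55), ([0.437, -0.329, 0.016], 0.22)]
carton [([0.695, 0.331, 0.066], 0.66), ([0.622, -0.185, 0.023], 0.66), ([0.347, -0.017, 0.046], 0.31)]
can []
hammer [([0.662, -0.458, 0.026], 0.89)]
screwdriver [([0.621, -0.184, 0.025], 0.77)]
0.0726 1.1 [ 1.41963593e-01  9.89871880e-01 -1.63977071e-07 -4.36328158e-06]
```

View pics/scene0.png

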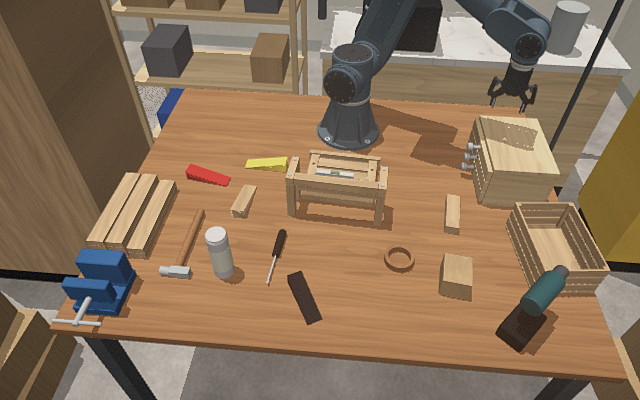

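View pics/top0.png

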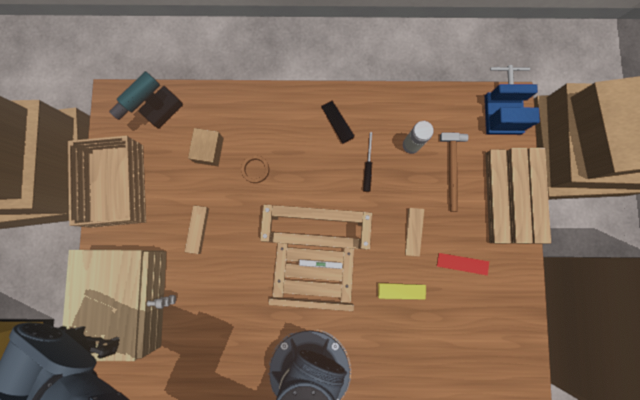

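```bash
cat > h.py <<'E'
from station import ctrl,kin,viewer,ticket
import cv2,numpy as np
from scipy.spatial.transform import Rotation as R
def cam(n):
    c=viewer.get_calibration(n); f=200/np.tan(np.radians(c["fov_y"])/2)
    return f,c["cx"],c["cy"],np.array(c["position"]),R.from_quat(c["orientation"]).as_matrix()
def proj(n,p):
    f,cx,cy,o,M=cam(n); q=(np.atleast_2d(p)-o)@M
    return np.c_[cx+f*q[:,0]/-q[:,2],cy-f*q[:,1]/-q[:,2]]
def unproj(n,uv,z):
    f,cx,cy,o,M=cam(n); uv=np.atleast_2d(uv).astype(float)
    d=np.c_[(uv[:,0]-cx)/f,-(uv[:,1]-cy)/f,-np.ones(len(uv))]@M.T
    return o+d*((z-o[2])/d[:,2])[:,None]
E
python3 - <<'E'
from h import *
for n in("scene","top"):
    print(n,proj(n,[[0,0,0],[.154,.528,.304],[.154,.528,.23],[0.44,.36,0.03]]).round(1).tolist())
s=cv2.imread("pics/scene0.png");t=cv2.imread("pics/top0.png")
g=lambda im,x,y,w,h,W:cv2.resize(im[y:y+h,x:x+w],(W,W*h//w),interpolation=cv2.INTER_CUBIC)
a=np.hstack([g(s,215,170,60,60,260),g(s,425,180,60,60,260),g(s,280,140,120,120,260)])
b=np.hstack([g(t,385,200,60,60,260),g(t,166,200,60,60,260),g(t,255,195,125,125,260)])
cv2.imwrite("pics/crop1.png",np.vstack([a,b]))
for n,z in(("scene",0),("top",0)):
  for o in("wedge","offcut","tape"):
    for d in viewer.trace(n,o)[:5]:
        m=d["mask"].astype(np.uint8); ys,xs=np.nonzero(m)
        print(n,o,round(d["score"],2),m.sum(),xs.mean().round(1),ys.mean().round(1),cv2.boxPoints(cv2.minAreaRect(np.c_[xs,ys].astype(np.float32))).round().tolist())
E
```

```text
scene [[347.9, 130.4], [511.3, 93.6], [504.5, 112.6], [451.2, 210.6]]
top [[309.2, 371.3], [85.8, 341.4], [102.7, 334.9], [196.8, 228.7]]
scene wedge 0.98 594 206.0 175.4 [[184.0, 178.0], [187.0, 163.0], [231.0, 171.0], [228.0, 187.0]]
scene wedge 0.96 485 243.1 201.5 [[229.0, 215.0], [242.0, 181.0], [256.0, 187.0], [244.0, 220.0]]
scene wedge 0.85 897 303.8 297.6 [[285.0, 276.0], [300.0, 269.0], [323.0, 319.0], [307.0, 326.0]]
scene wedge 0.72 476 268.8 164.0 [[247.0, 157.0], [287.0, 157.0], [287.0, 171.0], [247.0, 171.0]]
scene offcut 0.9 580 451.8 214.0 [[444.0, 194.0], [459.0, 194.0], [459.0, 233.0], [444.0, 233.0]]
scene tape 0.7 450 399.2 258.2 [[379.0, 257.0], [398.0, 238.0], [419.0, 259.0], [400.0, 278.0]]
top wedge 0.92 738 462.8 263.7 [[436.0, 266.0], [439.0, 252.0], [489.0, 261.0], [487.0, 275.0]]
top wedge 0.8 692 337.6 122.3 [[318.0, 107.0], [332.0, 98.0], [356.0, 137.0], [341.0, 145.0]]
top wedge 0.66 784 413.8 231.3 [[402.0, 255.0], [408.0, 206.0], [425.0, 208.0], [419.0, 257.0]]
top wedge 0.61 722 401.0 290.8 [[378.0, 298.0], [378.0, 283.0], [425.0, 283.0], [425.0, 298.0]]
top tape 0.81 355 254.8 168.8 [[241.0, 155.0], [268.0, 155.0], [268.0, 182.0], [241.0, 182.0]]
```

View pics/crop1.png

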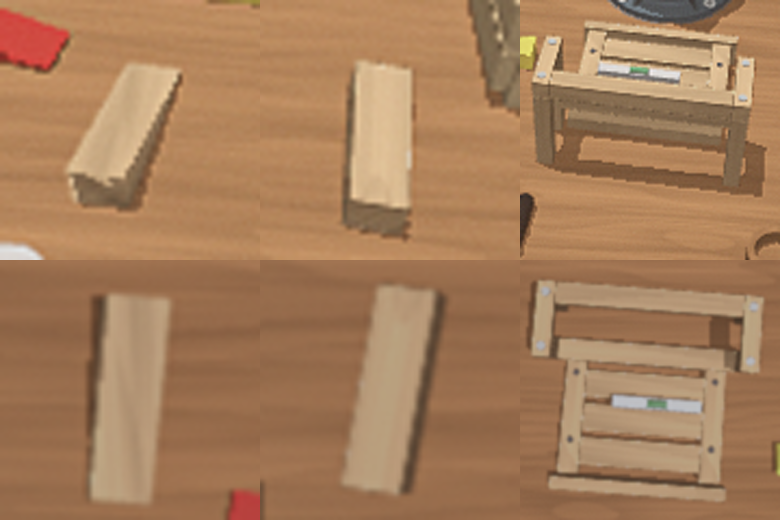

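The pine wedge is at scene (243,201) / top (414,231): thick end away from the robot, with its dark side face narrowing toward the robot. The look-alikes are the uniform offcut at scene (452,214) / top (196,230), red (206,175), yellow (268,164) and black (304,298). Next I'll check why the two cameras disagree.

```bash
python3 - <<'E'
from h import *
P=lambda n,uv,z:unproj(n,uv,z)[:,:2].round(3).tolist()
print("tape",P("scene",[[399.2,258.2]],.012),P("top",[[254.8,168.8]],.012))
print("red",P("scene",[[206,175.4]],.015),P("top",[[462.8,263.7]],.015))
print("black",P("scene",[[303.8,297.6]],.015),P("top",[[337.6,122.3]],.015))
print("yel",P("scene",[[268.8,164]],.015),P("top",[[401,290.8]],.015))
print("wedge",P("scene",[[243.1,201.5]],.018),P("top",[[413.8,231.3]],.018))
s=cv2.imread("pics/scene0.png");t=cv2.imread("pics/top0.png")
a=cv2.resize(s[140:230,275:400],(800,576),interpolation=cv2.INTER_CUBIC)
b=cv2.resize(t[195:315,250:385],(648,576),interpolation=cv2.INTER_CUBIC)
cv2.imwrite("pics/ss.png",a);cv2.imwrite("pics/tt.png",b)
E
```

```text
tape [[0.638, 0.186]] [[0.638, 0.184]]
red [[0.338, -0.489]] [[0.334, -0.485]]
black [[0.804, -0.084]] [[0.796, -0.087]]
yel [[0.254, -0.278]] [[0.248, -0.287]]
wedge [[0.455, -0.33]] [[0.436, -0.331]]
```

View pics/ss.png

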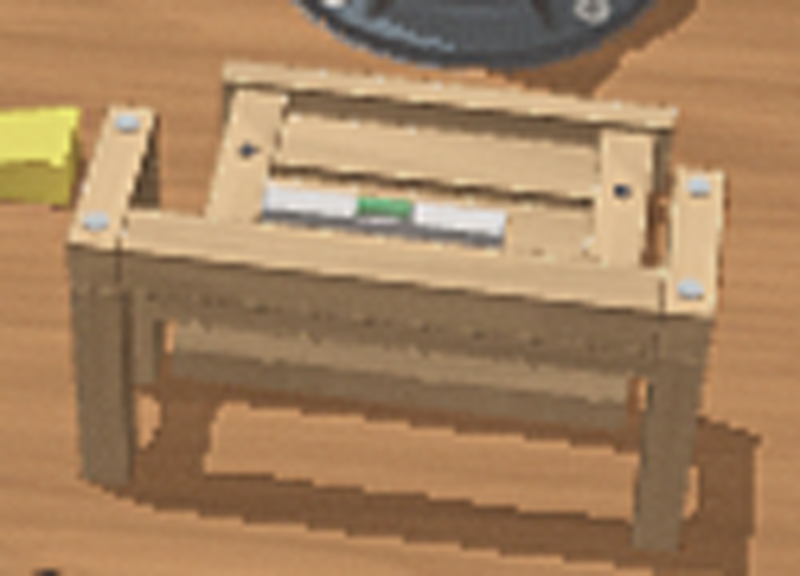

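View pics/tt.png

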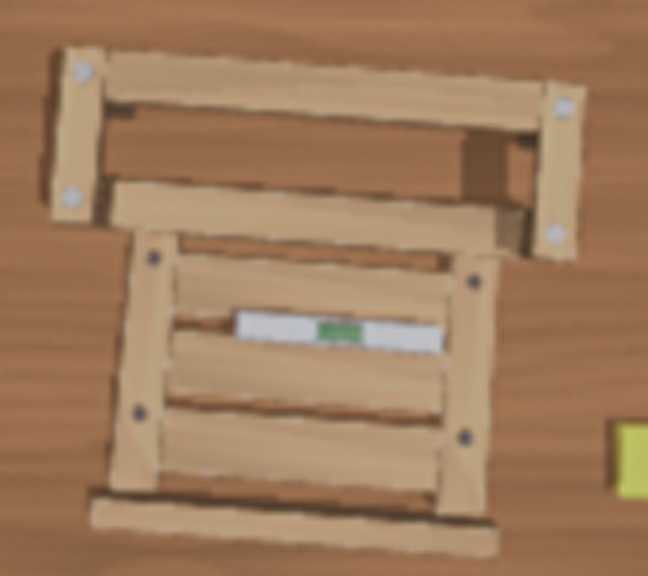

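```bash
cat > fit.py <<'E'
from h import *
from scipy.optimize import least_squares,minimize
def wpts(x,y,a,h1=.036,h2=.006):
    L=np.array([[sx*.075,sy*.022,z] for sx,h in((-1,h1),(1,h2)) for sy in(-1,1) for z in(0,h)])
    return R.from_euler('z',a).apply(L)+[x,y,0]
def iou(n,mask,P):
    S=4; im=np.zeros((400*S,640*S),np.uint8)
    cv2.fillConvexPoly(im,cv2.convexHull(((proj(n,P)+.5)*S).round().astype(np.int32)),1)
    m=cv2.resize(mask.astype(np.uint8),None,fx=S,fy=S,interpolation=cv2.INTER_NEAREST)
    return (im&m).sum()/(im|m).sum()
def fitwedge(masks,g,h=(.036,.006)):
    f=lambda p:-sum(iou(n,m,wpts(*p,*h)) for n,m in masks.items())
    r=minimize(f,g,method="Nelder-Mead",options=dict(initial_simplex=np.array(g)+np.array([[0,0,0],[.01,0,0],[0,.01,0],[0,0,.1]]),xatol=2e-4,fatol=1e-4))
    return r.x,-r.fun
def get(n,thing,uv):
    for d in viewer.trace(n,thing):
        ys,xs=np.nonzero(d["mask"])
        if np.hypot(xs.mean()-uv[0],ys.mean()-uv[1])<12: return d["mask"]
E
python3 - <<'E'
from fit import *
def tr(L,x,y,a,dz): return R.from_euler('z',a).apply(L)+[x,y,dz]
W=np.array([[-72,-155,170],[-72,155,170],[-42,130,170],[-42,-130,170]])/1e3
S=np.array([[285.6,178.3],[386.6,189.7],[378.4,181.9],[294.5,172.8]]);T=np.array([[371.9,213.1],[263.5,204.8],[271.9,216.5],[362.1,222.5]])
f=lambda p:np.r_[(proj("scene",tr(W,*p))-S).ravel(),(proj("top",tr(W,*p))-T).ravel(),p[3]/.0015]
r=least_squares(f,[.45,-.01,np.pi,0]);print("station",r.x.round(4),np.round(r.fun,1))
x=r.x
for k in("scene","top"):
    print(k,proj(k,tr(np.array([[-72,-155,0],[-72,155,0],[222,-120,60],[222,120,60],[2,120,80],[2,-120,80]])/1e3,*x)).round(1).tolist())
for k,S_,T_ in(("R",(243.1,201.5),(413.8,231.3)),("L",(452,214),(196,230))):
    viewer.grab_frame
    m={}
    for n,u in(("scene",S_),("top",T_)):
        for th in("wedge","offcut"):
            q=get(n,th,u)
            if q is not None: m[n]=q;break
    print(k,list(m))
    g0=(.44,-.33) if k=="R" else (.44,.36)
    for h in((.036,.006),(.032,.032)):
        for a in(np.pi,0) if h[1]<.01 else (np.pi,):
            p,s=fitwedge(m,(*g0,a),h);print(h,a>1,p.round(4),round(s/len(m),3))
E
```

```text
station [ 5.3420e-01 -2.6800e-02  6.2167e+00 -2.7000e-03] [  0.9  -7.6  -0.   -7.6  -0.7   6.   -2.    5.3  -1.    9.7  -1.5  10.2
  -0.2 -11.3   0.7 -10.8  -1.8]
scene [[288.9, 208.4], [380.8, 219.6], [278.6, 270.1], [363.5, 281.5], [370.5, 218.4], [293.9, 209.1]]
top [[364.8, 226.3], [270.0, 219.5], [361.2, 132.8], [286.4, 127.6], [279.9, 194.5], [357.5, 200.0]]
R ['scene', 'top']
(0.036, 0.006) True [ 0.4349 -0.3324  3.0701] 0.922
(0.036, 0.006) False [ 0.4369 -0.3324 -0.1278] 0.829
(0.032, 0.032) True [ 0.4357 -0.331   3.0408] 0.853
L ['scene']
(0.036, 0.006) True [0.4242 0.368  2.9751] 0.845
(0.036, 0.006) False [ 0.4412  0.366  -0.1009] 0.917
(0.032, 0.032) True [0.4382 0.3646 3.0146] 0.953
```

```bash
python3 - <<'E'
from fit import *
def tr(L,x,y,a,dz): return R.from_euler('z',a).apply(L)+[x,y,dz]
W=np.array([[-72,155,170],[-72,-155,170],[-42,-130,170],[-42,130,170]])/1e3
S=np.array([[285.6,178.3],[386.6,189.7],[378.4,181.9],[294.5,172.8]]);T=np.array([[371.9,213.1],[263.5,204.8],[271.9,216.5],[362.1,222.5]])
f=lambda p:np.r_[(proj("scene",tr(W,*p))-S).ravel(),(proj("top",tr(W,*p))-T).ravel(),p[3]/.0015]
r=least_squares(f,[.45,-.01,np.pi,0]);print("station",r.x.round(4),np.round(r.fun,1))
x=r.x
B=np.array([[-72,155,0],[-72,-155,0],[222,120,50],[222,-120,50],[2,120,80],[2,-120,80]])/1e3
print(proj("scene",tr(B,*x)).round(1).tolist(),proj("top",tr(B,*x)).round(1).tolist())
print(ctrl.current_t())
E
```

```text
station [ 4.2060e-01 -1.9200e-02  3.0755e+00 -2.4000e-03] [-1.1 -1.1 -0.6 -0.8 -0.  -0.8 -0.1 -1.2 -0.4 -0.9 -0.5 -0.3 -1.1 -0.9
  0.1 -0.4 -1.6]
[[287.0, 214.8], [380.2, 226.3], [312.3, 148.9], [377.3, 156.0], [301.0, 183.5], [373.5, 191.9]] [[365.3, 217.1], [270.8, 210.4], [350.0, 310.8], [271.7, 305.0], [355.2, 238.3], [276.7, 232.7]]
1.7
```

```bash
cat >> h.py <<'E'
ST=np.array([.4205,-.0185]); YAW=3.0755; WED=np.array([.4349,-.3324]); WY=3.0701
def quat(yaw,tilt,flip=False):
    d=np.array([np.cos(yaw),np.sin(yaw),0]); z=np.sin(tilt)*d-np.cos(tilt)*np.array([0,0,1])
    y=np.array([-d[1],d[0],0])*(-1 if flip else 1)
    return R.from_matrix(np.c_[np.cross(y,z),y,z]).as_quat()
def tcp(p,q,ahead=.054): return np.array(p)-ahead*R.from_quat(q).as_matrix()[:,2]
def loc(o,yaw,x,y,z):
    c,s=np.cos(yaw),np.sin(yaw); return np.array([o[0]+c*x-s*y,o[1]+s*x+c*y,z])
E
python3 - <<'E'
from fit import *
def tr(L,x,y,a,dz): return R.from_euler('z',a).apply(L)+[x,y,dz]
W=np.array([[-72,155,170],[-72,-155,170],[-42,-130,170],[-42,130,170]])/1e3
S=np.array([[285.6,178.3],[386.6,189.7],[378.4,181.9],[294.5,172.8]])-.5;T=np.array([[371.9,213.1],[263.5,204.8],[271.9,216.5],[362.1,222.5]])-.5
f=lambda p:np.r_[(proj("scene",tr(W,*p))-S).ravel(),(proj("top",tr(W,*p))-T).ravel(),p[3]/.0015]
r=least_squares(f,[.45,-.01,np.pi,0]);print("station",r.x.round(4),np.round(r.fun,1))
for t in(35,40,45):
  for fl in(0,1):
    q=quat(WY,np.radians(t),fl);q2=quat(YAW,np.radians(t),fl)
    for nm,P in(("pick",tcp(loc(WED,WY,-.057,0,.025),q)),("up",tcp(loc(WED,WY,-.057,0,.225),q))):
        j=kin.ik(P,q);print(t,fl,nm,P.round(3),None if j is None else np.round(j,2))
    for nm,x,z,a in(("front",-.182,.225,.054),("low",-.182,.025,.054),("in",-.072,.025,.054),("push",-.04,.013,.0726)):
        P=tcp(loc(ST,YAW,x,0,z),q2,a);j=kin.ik(P,q2);print(t,fl,nm,P.round(3),None if j is None else np.round(j,2))
E
```

```text
station [ 4.2130e-01 -1.9200e-02  3.0761e+00 -1.5000e-03] [-0.7 -0.7 -0.  -0.4  0.5 -0.4  0.4 -0.8  0.2 -0.7 -0.1  0.  -0.6 -0.6
  0.6 -0.2 -1. ]
35 0 pick [ 0.523 -0.339  0.069] [-0.57  0.98  1.27 -0.28  1.45  1.19]
35 0 up [ 0.523 -0.339  0.269] [-0.57  0.73  1.2  -0.28  1.75  1.1 ]
35 0 front [ 0.633 -0.033  0.269] [-0.12  0.78  1.12 -0.03  1.85  1.52]
35 0 low [ 0.633 -0.033  0.069] [-0.12  1.01  1.19 -0.03  1.55  1.53]
35 0 in [ 0.523 -0.025  0.069] [-0.12  0.86  1.55 -0.03  1.35  1.53]
35 0 push [ 0.502 -0.024  0.072] [-0.13  0.82  1.61 -0.04  1.32  1.53]
35 1 pick [ 0.523 -0.339  0.069] [-0.57  0.98  1.27 -0.28  1.45 -1.95]
35 1 up [ 0.523 -0.339  0.269] [-0.57  0.73  1.2  -0.28  1.75 -2.04]
35 1 front [ 0.633 -0.033  0.269] [-0.12  0.78  1.12 -0.03  1.85 -1.62]
35 1 low [ 0.633 -0.033  0.069] [-0.12  1.01  1.19 -0.03  1.55 -1.61]
35 1 in [ 0.523 -0.025  0.069] [-0.12  0.86  1.55 -0.03  1.35 -1.61]
35 1 push [ 0.502 -0.024  0.072] [-0.13  0.82  1.61 -0.04  1.32 -1.61]
40 0 pick [ 0.526 -0.339  0.066] [-0.55  1.02  1.21 -0.3   1.55  1.2 ]
40 0 up [ 0.526 -0.339  0.266] [-0.55  
[... 877 characters left out ...]
0 front [ 0.64  -0.033  0.263] [-0.11  0.87  1.02 -0.04  2.04  1.52]
45 0 low [ 0.64  -0.033  0.063] [-0.11  1.1   1.06 -0.03  1.76  1.53]
45 0 in [ 0.53  -0.026  0.063] [-0.12  0.94  1.44 -0.04  1.54  1.53]
45 0 push [ 0.512 -0.025  0.064] [-0.12  0.92  1.5  -0.04  1.51  1.53]
45 1 pick [ 0.53  -0.339  0.063] [-0.54  1.06  1.16 -0.33  1.65 -1.94]
45 1 up [ 0.53  -0.339  0.263] [-0.54  0.82  1.12 -0.35  1.92 -2.04]
45 1 front [ 0.64  -0.033  0.263] [-0.11  0.87  1.02 -0.04  2.04 -1.62]
45 1 low [ 0.64  -0.033  0.063] [-0.11  1.1   1.06 -0.03  1.76 -1.61]
45 1 in [ 0.53  -0.026  0.063] [-0.12  0.94  1.44 -0.04  1.54 -1.61]
45 1 push [ 0.512 -0.025  0.064] [-0.12  0.92  1.5  -0.04  1.51 -1.61]
```

```bash
sed -i 's/^ST=.*YAW=3.0755/ST=np.array([.4213,-.0192]); YAW=3.0761/' h.py; python3 - <<'E'
from fit import *
t=np.radians(40);q=quat(WY,t);q2=quat(YAW,t)
ctrl.goto(tcp(loc(ST,YAW,-.182,0,.30),q2),q2)
ctrl.goto(tcp(loc(WED,WY,-.057,0,.15),q),q)
print("hit",ctrl.move_straight(tcp(loc(WED,WY,-.057,0,.026),q),feed=.12,stop_force=12),ctrl.current_tcp_pos())
ctrl.gripper_to(.03,60)
print(ctrl.current_gripper_width(),ctrl.current_finger_force(),ctrl.current_ft_force(),ctrl.current_t())
im=viewer.grab_frame("scene");cv2.imwrite("pics/grasp.png",cv2.resize(im[60:320,130:470,::-1],(680,520)))
E
```

```text
hit False [ 0.52674142 -0.33918338  0.06821773]
0.04306505216202952 61.59559117164463 [ 1.73596621 -0.48730368  3.98956091] 7.2333
```

View pics/grasp.png

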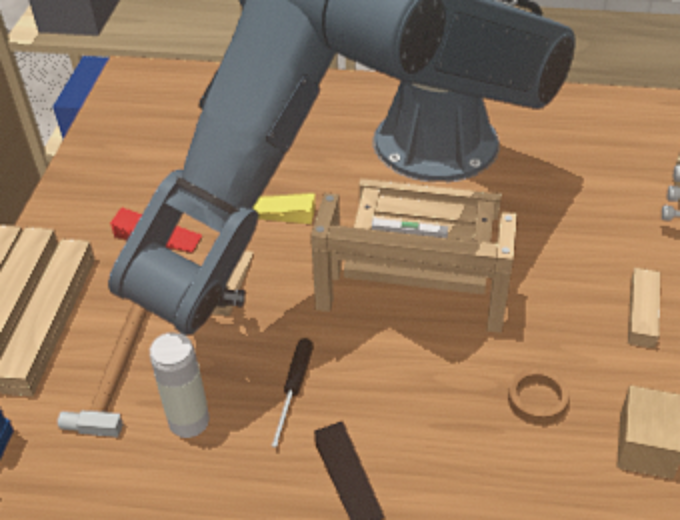

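```bash
python3 - <<'E'
from fit import *
t=np.radians(40);q=quat(WY,t);q2=quat(YAW,t)
p=ctrl.current_tcp_pos();ctrl.move_straight(np.array(p)+[0,0,.2],feed=.2)
print(ctrl.current_gripper_width(),ctrl.current_ft_force())
ctrl.goto(tcp(loc(ST,YAW,-.190,0,.20),q2),q2)
print("hit",ctrl.move_straight(tcp(loc(ST,YAW,-.190,0,.0265),q2),feed=.12,stop_force=8),ctrl.current_tcp_pos(),ctrl.current_ft_force())
ctrl.gripper_to(.052);ctrl.wait(.2)
print(ctrl.current_t(),ctrl.current_ft_force())
ims={}
m={}
for n in("scene","top"):
    im=viewer.grab_frame(n);ims[n]=im
    for d in viewer.trace(n,"wedge"):
        ys,xs=np.nonzero(d["mask"]);print(n,round(d["score"],2),xs.mean().round(),ys.mean().round(),len(xs))
    P=wpts(*loc(ST,YAW,-.133,0,0)[:2],YAW);print(proj(n,P).mean(0))
    im=im.copy()
    for u in proj(n,P): cv2.circle(im,tuple(u.round().astype(int)),1,(255,0,0),-1)
    ims[n]=im
a=cv2.resize(ims["scene"][130:290,270:430,::-1],(400,400));b=cv2.resize(ims["top"][120:280,240:400,::-1],(400,400))
cv2.imwrite("pics/front.png",np.hstack([a,b]))
E
```

```text
0.042988215540899176 [ 0.2983016  -0.18673635 -1.58902204]
hit True [ 0.64545014 -0.03448666  0.22537555] [-0.96031372 -0.47358916  1.59156896]
10.575 [ 1.42440174  0.03478166 -0.1356417 ]
scene 0.94 207.0 176.0 558
scene 0.86 269.0 164.0 490
scene 0.86 304.0 298.0 898
scene 0.58 330.0 231.0 270
[330.53272845 232.69715603]
top 0.76 463.0 264.0 699
top 0.65 401.0 291.0 715
top 0.65 349.0 133.0 85
[319.27894034 194.58303733]
```

View pics/front.png

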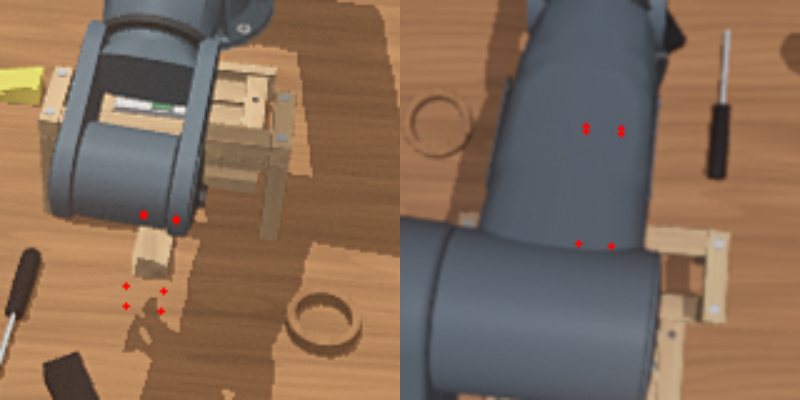

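The 8 N guard tripped on the motion transient at z = 0.225, so I opened the gripper too early and the wedge was dropped. I'll back the arm off and find where it landed.

```bash
python3 - <<'E'
from fit import *
print(ctrl.current_gripper_width())
p=np.array(ctrl.current_tcp_pos());ctrl.gripper_to(.085)
t=np.radians(40);q2=quat(YAW,t)
ctrl.goto(p+[.0,.33,.08],q2)
ims={}
for n in("scene","top"):
    im=viewer.grab_frame(n);ims[n]=im
    print(ctrl.current_t())
    for d in viewer.trace(n,"wedge"):
        ys,xs=np.nonzero(d["mask"]);print(n,round(d["score"],2),xs.mean().round(),ys.mean().round(),len(xs))
a=cv2.resize(ims["scene"][140:280,270:410,::-1],(400,400),interpolation=cv2.INTER_CUBIC);b=cv2.resize(ims["top"][140:280,240:380,::-1],(400,400),interpolation=cv2.INTER_CUBIC)
cv2.imwrite("pics/drop.png",np.hstack([a,b]));cv2.imwrite("pics/s2.png",ims["scene"][:,:,::-1])
E
```

```text
0.05192748294783104
12.5417
scene 0.97 206.0 176.0 560
scene 0.78 268.0 164.0 491
scene 0.68 332.0 224.0 497
scene 0.65 304.0 298.0 894
scene 0.15 338.0 181.0 4820
12.6417
top 0.88 319.0 208.0 484
top 0.82 462.0 264.0 705
top 0.78 401.0 291.0 691
top 0.67 338.0 122.0 653
```

View pics/drop.png

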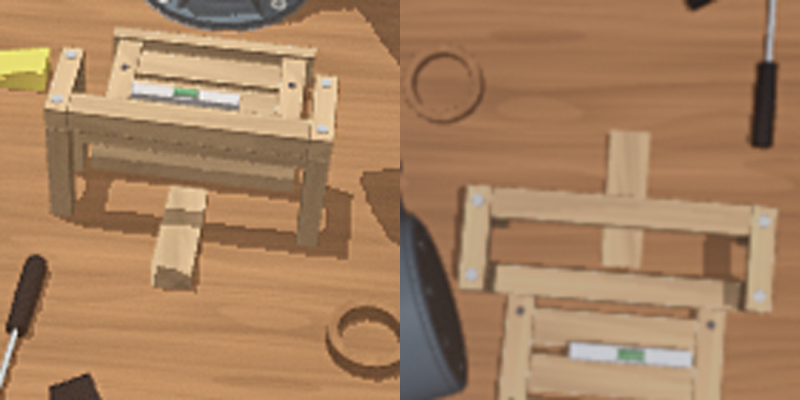

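```bash
cat >> fit.py <<'E'
def box(x0,x1,y,z0,z1): return np.array([loc(ST,YAW,a,b,c) for a in(x0,x1) for b in(-y,y) for c in(z0,z1)])
def occ(n):
    im=np.zeros((400,640),np.uint8)
    for b in(box(-.072,-.042,.155,.138,.17),box(.0,.032,.12,.02,.08)):
        cv2.fillConvexPoly(im,cv2.convexHull(proj(n,b).round().astype(np.int32)),1)
    return cv2.dilate(im,np.ones((3,3)))>0
def iou2(n,mask,P,oc,S=4):
    up=lambda a:cv2.resize(a.astype(np.uint8),None,fx=S,fy=S,interpolation=cv2.INTER_NEAREST)
    im=np.zeros((400*S,640*S),np.uint8)
    cv2.fillConvexPoly(im,cv2.convexHull(((proj(n,P)+.5)*S).round().astype(np.int32)),1)
    v=up(~oc); im&=v; m=up(mask)&v
    return (im&m).sum()/(im|m).sum()
def fit2(masks,g):
    o={n:occ(n) for n in masks}
    f=lambda p:-sum(iou2(n,m,wpts(*p),o[n]) for n,m in masks.items())
    r=minimize(f,g,method="Nelder-Mead",options=dict(initial_simplex=np.array(g)+np.array([[0,0,0],[.01,0,0],[0,.01,0],[0,0,.1]]),xatol=2e-4,fatol=1e-4))
    return r.x,[iou2(n,m,wpts(*r.x),o[n]) for n,m in masks.items()]
def rel(p):
    d=np.array(p[:2])-ST;c,s=np.cos(YAW),np.sin(YAW);return np.array([c*d[0]+s*d[1],-s*d[0]+c*d[1],p[2]-YAW])
E
python3 - <<'E'
from fit import *
m={}
for n,u in(("scene",(332,224)),("top",(319,208))):
    viewer.grab_frame(n);m[n]=get(n,"wedge",u)
for k in(m,{"scene":m["scene"]},{"top":m["top"]}):
    p,s=fit2(k,(*loc(ST,YAW,-.09,0,0)[:2],YAW));print(p.round(4),rel(p).round(4),np.round(s,3))
print(ctrl.current_t())
E
```

```text
[ 0.5051 -0.025   3.0776] [-0.084   0.0003  0.0015] [0.918 0.935]
[ 0.5039 -0.0242  3.0586] [-0.0827 -0.0004 -0.0175] [0.932]
[ 0.5052 -0.0248  3.0799] [-0.0841  0.0001  0.0038] [0.94]
12.8917
```

```bash
python3 - <<'E'
from fit import *
t=np.radians(40);q2=quat(YAW,t)
gx=-.141
ctrl.goto(tcp(loc(ST,YAW,gx,0,.20),q2),q2)
print("hit",ctrl.move_straight(tcp(loc(ST,YAW,gx,0,.026),q2),feed=.1,stop_force=20),ctrl.current_tcp_pos())
ctrl.gripper_to(.03,60)
print(ctrl.current_gripper_width(),ctrl.current_ft_force(),ctrl.current_t())
h=ctrl.move_straight(tcp(loc(ST,YAW,gx+.062,0,.026),q2),feed=.04,stop_force=22)
p=np.array(ctrl.current_tcp_pos());print("hit",h,rel([*p[:2],0]),p,ctrl.current_ft_force(),ctrl.current_t())
E
```

```text
hit False [ 0.5968574  -0.03071013  0.06784671]
0.043235977287448935 [1.29267116 0.85565326 3.39481604] 16.5167
hit False [-1.14508976e-01  5.11451194e-05 -3.07610000e+00] [ 0.53556014 -0.02674517  0.0677492 ] [ 7.81015445 -1.00572411  4.59947995] 18.2167
```

```bash
python3 - <<'E'
from fit import *
t=np.radians(40);q2=quat(YAW,t);zt=R.from_quat(q2).as_matrix()[:,2]
ctrl.gripper_to(.075)
ctrl.move_straight(np.array(ctrl.current_tcp_pos())-.08*zt,feed=.15)
m={}
for n,u in(("scene",(332,220)),("top",(319,215))):
    viewer.grab_frame(n);k=get(n,"wedge",u)
    if k is not None: m[n]=k
    print(n,k is not None)
if m:
    p,s=fit2(m,(*loc(ST,YAW,-.022,0,0)[:2],YAW));print(rel(p).round(4),s)
ctrl.gripper_to(.012)
A=.0726
ctrl.move_straight(tcp(loc(ST,YAW,-.135,0,.03),q2,A),feed=.15)
print(ctrl.move_straight(tcp(loc(ST,YAW,-.135,0,.014),q2,A),feed=.05,stop_force=15),ctrl.current_gripper_width())
ctrl.wait(.2);f0=np.array(ctrl.current_ft_force());print(f0,ctrl.current_t())
h=ctrl.move_straight(tcp(loc(ST,YAW,-.095,0,.014),q2,A),feed=.03,stop_force=13)
p=np.array(ctrl.current_tcp_pos())+A*zt;print(h,rel([*p[:2],0])[:2],p[2],np.array(ctrl.current_ft_force())-f0,ctrl.current_t())
E
```

```text
scene False
top False
False 0.011831271792581238
[ 0.26530765 -0.18608782 -0.29563579] 21.2583
False [-9.55567357e-02  5.81655255e-05] 0.014176911969375448 [ 5.33522578 -0.41199232 -1.2096114 ] 22.7417
```

```bash
python3 - <<'E'
from fit import *
t=np.radians(40);q2=quat(YAW,t);zt=R.from_quat(q2).as_matrix()[:,2];A=.0726
f0=np.array([.265,-.186,-.296]);d=np.array([np.cos(YAW),np.sin(YAW),0])
def st():
    p=np.array(ctrl.current_tcp_pos())+A*zt
    return rel([*p[:2],0])[0],-(np.array(ctrl.current_ft_force())-f0)@d
def go(x,feed,sf):
    h=ctrl.move_straight(tcp(loc(ST,YAW,x,0,.014),q2,A),feed=feed,stop_force=sf);a=st();ctrl.wait(.1);print(h,np.round(a,4),np.round(st(),4),round(ctrl.current_t(),2));return h
for i in range(8):
    if go(-.095+.006*(i+1),.012,8) or st()[1]>13: break
E
```

```text
False [-0.0894  4.8903] [-0.0894  4.9634] 23.49
False [-0.0833  5.7361] [-0.0833  4.7355] 24.24
False [-0.0772  3.6174] [-0.0772  4.9415] 24.99
False [-0.0711  4.4884] [-0.0711  5.6521] 25.74
False [-0.065   4.6132] [-0.065  4.867] 26.49
True [-0.0633  2.8356] [-0.0633  0.8269] 26.93
```

```bash
python3 - <<'E'
from fit import *
t=np.radians(40);q2=quat(YAW,t);zt=R.from_quat(q2).as_matrix()[:,2];A=.0726
f0=np.array([.265,-.186,-.296]);d=np.array([np.cos(YAW),np.sin(YAW),0])
def st():
    p=np.array(ctrl.current_tcp_pos())+A*zt
    return rel([*p[:2],0])[0],-(np.array(ctrl.current_ft_force())-f0)@d
x=st()[0]; print(np.round(st(),4))
for i in range(12):
    x+=.0003
    h=ctrl.move_straight(tcp(loc(ST,YAW,x,0,.014),q2,A),feed=.006,stop_force=30);a=st();ctrl.wait(.1);b=st()
    print(h,np.round([*a,*b],4))
    if b[1]>15.5: break
print(ctrl.current_t(),ctrl.current_ft_force())
E
```

```text
[-0.0633  0.8269]
False [-0.0632  4.091  -0.0632  5.0675]
False [-0.0631  5.6911 -0.0631  5.7315]
False [-0.063   7.2583 -0.0631  6.6024]
False [-0.063   8.808  -0.063   8.8267]
False [-0.0629 10.1483 -0.0629  9.5844]
False [-0.0629 11.9278 -0.0629 10.9223]
False [-0.0628 11.5427 -0.0628 12.3044]
False [-0.0627 13.1869 -0.0627 13.1318]
False [-0.0627 14.2563 -0.0627 15.0204]
False [-0.0626 15.3308 -0.0626 15.2164]
False [-0.0625 17.4054 -0.0625 16.9024]
30.8 [17.1963815  -0.29780494  1.57950759]
```

```bash
python3 - <<'E'
from fit import *
t=np.radians(40);q2=quat(YAW,t);zt=R.from_quat(q2).as_matrix()[:,2];A=.0726
d=np.array([np.cos(YAW),np.sin(YAW),0]);f0=np.array([.265,-.186,-.296])
F=lambda:-(np.array(ctrl.current_ft_force())-f0)@d
x=-.0625+.0036-.0030+.0003
p=np.array(ctrl.current_tcp_pos())
# commanded line continues from the previous command: -.0633+11*.0003
for x in(-.0633+.0033+.0003,-.0633+.0033+.0006):
    ctrl.move_straight(tcp(loc(ST,YAW,x,0,.014),q2,A),feed=.006,stop_force=30);ctrl.wait(.1);f=F();print(round(f,1))
    if f>18.5: break
ctrl.move_straight(p-.06*d,feed=.1)
ctrl.move_straight(p-.06*d+[0,0,.2],feed=.2)
P=np.array(ctrl.current_tcp_pos());ctrl.goto(P+[.0,.33,.02],q2)
im={n:viewer.grab_frame(n) for n in("scene","top")}
print(ctrl.current_t(),ctrl.current_ft_force())
a=cv2.resize(im["scene"][140:280,270:410,::-1],(400,400),interpolation=cv2.INTER_CUBIC);b=cv2.resize(im["top"][140:280,240:380,::-1],(400,400),interpolation=cv2.INTER_CUBIC)
cv2.imwrite("pics/end.png",np.hstack([a,b]))
E
```

```text
18.8
34.425 [ 0.35614457  0.86337398 -0.58932574]
```

View pics/end.png

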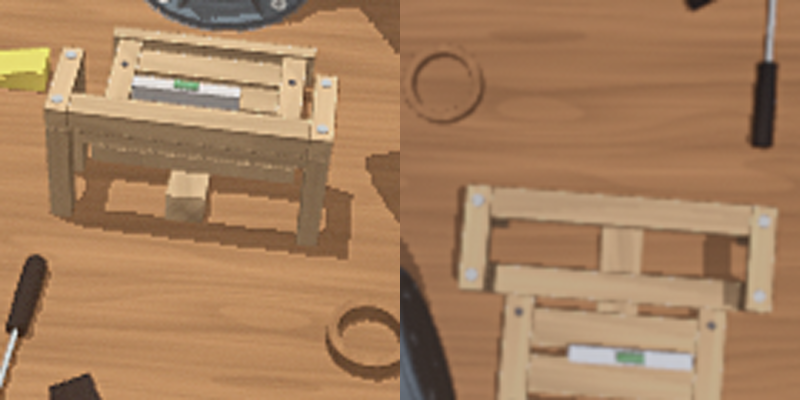

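The wedge sits square under the middle of the free edge, at scene crop (187,197) and top crop (622,250). The board has risen, and the stand and the other things have not moved. The last push was 18.8 N, which is in the tight range.

```bash
python3 -c "
from station import ticket
print(ticket.close_job())"
```

```text
the job is handed in; nothing more can be done
None
```

The job is handed in: the wedge is square under the middle of the free edge, about 95 mm in, with a last push of 18.8 N that pinches the board tight against the stop bar. I released the wedge too early and dropped it about 16 cm in front of the stand; it landed flat and in line, and nothing else moved.

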